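Clear the tint meter's bench and load its sample cells

ROBOT

A 7-joint arm with a two-finger parallel gripper is mounted at the origin on the work surface. World frame = base frame: x ahead of the robot, y to its left, z up, the work surface at z = 0. Lengths are in m, angles in degrees, forces in N, time in s.
With the tool pointing down it reaches from about 0.35 to 0.775 m from the base axis. Payload 3.1 kg.
Tool frame: the origin (TCP) lies on the centre line of the jaws, within the pads' length; the fingertips stand 17 mm ahead of it and the grasp point (between the pads) lies 2 mm behind it (robot.tip_reach is the distance from the TCP to the fingertips, in m); z points along the fingers, y is the line along which they close (so a half turn about z gives the same grasp; the last joint's range is limited). The gripper opens to 85 mm and grips with 20 to 120 N. Pads are 22 mm wide; open, the fingers measure 114 mm over their backs; the gripper's body (76 mm by 85 mm) begins 54 mm behind the grasp point. The pads swing forward as they close: fully open they stand 13 mm farther back than shut.
Start: joints at [-66.847, 17.813, 0.802, 86.603, -0.252, 75.585, -1.558], TCP at [0.237, 0.496, 0.248] pointing down, gripper open.
Joint ranges: [-154.91, 154.91], [-16.99, 109.72], [-72.82, 74.43], [7.12, 147.25], [-82.49, 262.49], [11.32, 116.49], [-174.64, 174.64]. Speed limits (degrees/s): [159.86, 159.86, 180, 180, 180, 180, 180].

INTERFACE

Orientations are given as [roll, pitch, yaw] about the fixed x, y, z axes, in that order (R = Rz(yaw) Ry(pitch) Rx(roll)).
In Python, from station import robot, fingers, vision, workorder, recognise gives the robot as it stands. Calls block until the motion is done:
- robot.move_to(position, orientation): joint-space move of the TCP to a pose.
- robot.line_to(position, orientation=None, velocity=0.15, f_stop=None): straight line of the TCP; orientation=None keeps the orientation; velocity is the mean speed in m/s. With f_stop (N) it stops when the force on the tool has changed by that much, and returns True; else False.
- robot.move_j(angles): joint-space move.
- fingers.gripper_to(opening, force=None): opening from 0.0 (shut) to 1.0 (fully open); force is the grip in N (None keeps the last); returns when the fingers have stopped.
- robot.pause(seconds).
- robot.inverse_kinematics(position, orientation): joint angles nearest the present ones, or None.
- vision.grab_frame(name): name is "scene" or "top" or "wrist"; returns the picture (384x512x3 uint8, red, green, blue); there is no depth.
- vision.calibration(name): a dict with "mtx" (3x3 intrinsics, pixels), "extrinsics" (4x4, takes a point from world to camera coordinates); the wrist camera has in their place "T_tool_cam" (4x4, takes a point from camera to tool coordinates, whose origin is the TCP and whose axes are the flange's). Camera axes: x right, y up, looking along -z (the intrinsics and any distortion apply to the point x, -y, -z); pixel columns grow to the right and rows downward; lengths in m; the calibration is good to about 2 mm. A picture is of the moment at which its call begins: read the wrist's pose just before it. calibration takes no time and is no camera call.
A pose or a line that the arm cannot do raises robot.PlanningError and nothing moves.
- workorder.close_job(): hands the job in; it is judged then, once.
Trained networks look in the newest picture that a camera, given by its name, has taken for a name from the list of things; names that differ only in an ending like _2 or _b are one class to them, and where a whole thing is asked for, a point or a joint stands for the part that bears it (a point fixed in the world has none). Each returns a list of dicts, best first, with "p" (0 to 1); they miss things now and then, are a little off and sometimes report something else, mostly with a low value. They report only what shows in the picture. A call takes as long as a camera call. They do not tell look-alikes from the thing itself.
- recognise(label, camera): "rect" ([centre column, centre row, width, height] in pixels, round what is visible of it).
Readings, each from a call of its own:
- robot.current_time_s(): time.
- robot.current_joint_positions(): joint angles.
- robot.current_dq(): joint speeds.
- robot.current_joint_torque(): joint torques, N m.
- robot.current_tool_pos(): TCP position.
- robot.current_eef_rot(): TCP orientation.
- robot.current_contact_force(): force on the tool from outside, world axes, zero at the start.
- robot.current_torque(): the same for the moment, N m.
- robot.current_finger_gap(): opening from 0.0 (shut) to 1.0 (fully open).
- robot.current_gripper_force(): force on a finger pad.
Only numpy, scipy, OpenCV 4.12 (cv2) and the standard library are available. Lean on these libraries where they do the work, as an engineer would, in place of code of your own. Each camera call takes 0.05 s, during which the arm holds its last target. There are 200 camera calls.

TASK

First pick up every scrap (the chunky lens and frame offcuts on the bench and on the meter's deck) and put it in the grey waste bin. Then stand every sample cell fully home in a well of the tint meter, one to a well in any order, turned so that its clear faces look at the lamp and the sensor. Only when all cells are in, throw the lamp lever fully over towards the lamp bank; leave the bottle, jar, lens blank, case and tools where they are.

Things in the scene. Friction and masses are not known exactly. Their poses are not given: they have to be found in the camera images.
- meter: Fixed white tint meter with a flat aluminium deck (120 mm in x, its top 30 mm above its origin and the bench). Origin: on the bench under the middle well. The light runs along its x axis, from the lamp bank along its far side (lamp bank starts 60 mm from the wells' line, is 55 mm deep and 80 mm high above the bench) to the sensor rail along its near side (starts 60 mm on the other side, 22 mm deep, 58 mm high). The lamp lever stands at its -y end, 192 mm from the middle well.
- bin: Fixed open grey waste bin, 170 x 170 mm outside, 100 mm high, walls 5 mm. Origin: centre of its underside, on the bench; z up.
- lamp_lever (a joint): Black lamp lever on a grey block at the meter's -y end, hinged about the meter's y axis: 0 leaning 0.5 rad towards the sensor rail (meter -x), 1.0 rad fully over leaning towards the lamp bank (meter +x). It stays where it is left, with light friction.
- lamp_lever_tip (a point): Centre of the 26 mm ball at the lamp lever's tip, 80 mm from its hinge; the hinge lies 52 mm above the bench.
- well1 (a point): Centre of the mouth of the first (meter +y) square well, at deck height: 48 x 48 mm, 20 mm deep, chamfered 3 mm at the mouth, sides parallel to the meter's x and y. Wells are 90 mm apart. Axes as the meter's.
- well2 (a point): Centre of the mouth of the middle square well, at deck height: 48 x 48 mm, 20 mm deep, chamfered 3 mm at the mouth, sides parallel to the meter's x and y. Wells are 90 mm apart. Axes as the meter's.
- well3 (a point): Centre of the mouth of the third (meter -y) square well, at deck height: 48 x 48 mm, 20 mm deep, chamfered 3 mm at the mouth, sides parallel to the meter's x and y. Wells are 90 mm apart. Axes as the meter's.
- cellA_mid (a point): Centre (half-way up) of a sample cell, an upright square block 44 x 44 x 80 mm, 100 to 200 g, black base and cap. Two opposite faces are clear (its x axis runs through them), the other two are frosted white and ribbed (+y and -y). A white bar 3 mm high on the cap runs along its x axis, through the clear faces. z is up when standing. May be absent.
- cellB_mid (a point): Centre (half-way up) of a sample cell, an upright square block 44 x 44 x 80 mm, 100 to 200 g, black base and cap. Two opposite faces are clear (its x axis runs through them), the other two are frosted white and ribbed (+y and -y). A white bar 3 mm high on the cap runs along its x axis, through the clear faces. z is up when standing. May be absent.
- cellC_mid (a point): Centre (half-way up) of a sample cell, an upright square block 44 x 44 x 80 mm, 100 to 200 g, black base and cap. Two opposite faces are clear (its x axis runs through them), the other two are frosted white and ribbed (+y and -y). A white bar 3 mm high on the cap runs along its x axis, through the clear faces. z is up when standing. May be absent.
- scrap1_mid (a point): Scrap: half-moon offcut of a grey lens blank, 74 x 32 x 18 mm, its straight edge on -y. Point: about the middle, 9 mm above its underside; x along its length, y across, z up. 40 g. May be absent.
- scrap2_mid (a point): Scrap: L-shaped brown frame-sheet offcut, 70 x 34 x 18 mm: a bar 22 mm wide (y from -15 to +7 mm) with a stub 12 mm further to +y at its -x end. Point: about the middle, 9 mm above its underside; x along its length, y across, z up. 40 g. May be absent.
- scrap3_mid (a point): Scrap: dark brown frame-sheet stub, 64 x 30 x 20 mm. Point: about the middle, 10 mm above its underside; x along its length, y across, z up. 40 g. May be absent.
- scrap4_mid (a point): Scrap: grey stepped offcut, 70 x 26 mm, 12 mm thick and 22 mm thick over a 30 mm length near its -x end; it starts on the meter's deck. Point: about the middle, 9 mm above its underside; x along its length, y across, z up. 40 g. May be absent.
- scrap5_mid (a point): Scrap: plain brown frame-sheet bar, 66 x 24 x 18 mm; it starts on the meter's deck. Point: about the middle, 9 mm above its underside; x along its length, y across, z up. 40 g. May be absent.
- cleaner: Bystander, to be left alone: white bottle, 56 mm across, 150 mm high.
- screwjar: Bystander, to be left alone: small glass jar, 60 mm across, 55 mm high.
- blank: Bystander, to be left alone: round glass lens blank, 70 mm across, lying on the bench.
- case: Bystander, to be left alone: black spectacle case, 160 x 60 x 45 mm.
Mind the look-alikes: they are no part of the job. Leave any orange or red look-alike of the part that bears cellB_mid alone.

How it is judged (in metres and radians):
On the way, in this order (a step that is already met when the one before it is completed fails the run):
1. every scrap is in the waste bin, the lamp lever not yet thrown (x of scrap1_mid in the frame of bin between -0.082 and 0.082 m and y of scrap1_mid in the frame of bin between -0.082 and 0.082 m and z of each of scrap1_mid, scrap2_mid, scrap3_mid, scrap4_mid, scrap5_mid in the frame of bin below 0.095 m and x of scrap2_mid in the frame of bin between -0.082 and 0.082 m and y of scrap2_mid in the frame of bin between -0.082 and 0.082 m and x of scrap3_mid in the frame of bin between -0.082 and 0.082 m and y of scrap3_mid in the frame of bin between -0.082 and 0.082 m and x of scrap4_mid in the frame of bin between -0.082 and 0.082 m and y of scrap4_mid in the frame of bin between -0.082 and 0.082 m and x of scrap5_mid in the frame of bin between -0.082 and 0.082 m and y of scrap5_mid in the frame of bin between -0.082 and 0.082 m and value of joint lamp_lever below 0.6 rad), for 0.2 s.
2. every cell stands fully home in a well with its clear faces across the light, the lamp lever not yet thrown (((horizontal distance between cellA_mid and well1 below 0.007 m and z of cellA_mid in the frame of well1 between 0.01 and 0.025 m) or (horizontal distance between cellA_mid and well2 below 0.007 m and z of cellA_mid in the frame of well2 between 0.01 and 0.025 m) or (horizontal distance between cellA_mid and well3 below 0.007 m and z of cellA_mid in the frame of well3 between 0.01 and 0.025 m)) and angle between the x axis of each of cellA_mid, cellB_mid, cellC_mid and the x axis of meter, either way round below 0.14 rad and angle between each of cellA_mid, cellB_mid, cellC_mid's own z axis and vertical below 0.08 rad and ((horizontal distance between cellB_mid and well1 below 0.007 m and z of cellB_mid in the frame of well1 between 0.01 and 0.025 m) or (horizontal distance between cellB_mid and well2 below 0.007 m and z of cellB_mid in the frame of well2 between 0.01 and 0.025 m) or (horizontal distance between cellB_mid and well3 below 0.007 m and z of cellB_mid in the frame of well3 between 0.01 and 0.025 m)) and ((horizontal distance between cellC_mid and well1 below 0.007 m and z of cellC_mid in the frame of well1 between 0.01 and 0.025 m) or (horizontal distance between cellC_mid and well2 below 0.007 m and z of cellC_mid in the frame of well2 between 0.01 and 0.025 m) or (horizontal distance between cellC_mid and well3 below 0.007 m and z of cellC_mid in the frame of well3 between 0.01 and 0.025 m)) and value of joint lamp_lever below 0.6 rad), for 0.2 s.
3. the lamp lever is over towards the lamp bank (value of joint lamp_lever above 0.85 rad), for 0.2 s.
At the end, for the whole second after the job is handed in: Every scrap present is in the bin below its rim; every cell present stands in a well (within 7 mm of its centre, its base within 5 mm of the well's floor, upright within 0.08 rad) with its clear-face axis within 0.14 rad of the light path; the lever reads over 0.85 rad; all at rest (x of scrap1_mid in the frame of bin between -0.082 and 0.082 m and y of scrap1_mid in the frame of bin between -0.082 and 0.082 m and z of each of scrap1_mid, scrap2_mid, scrap3_mid, scrap4_mid, scrap5_mid in the frame of bin below 0.095 m and x of scrap2_mid in the frame of bin between -0.082 and 0.082 m and y of scrap2_mid in the frame of bin between -0.082 and 0.082 m and x of scrap3_mid in the frame of bin between -0.082 and 0.082 m and y of scrap3_mid in the frame of bin between -0.082 and 0.082 m and x of scrap4_mid in the frame of bin between -0.082 and 0.082 m and y of scrap4_mid in the frame of bin between -0.082 and 0.082 m and x of scrap5_mid in the frame of bin between -0.082 and 0.082 m and y of scrap5_mid in the frame of bin between -0.082 and 0.082 m and ((horizontal distance between cellA_mid and well1 below 0.007 m and z of cellA_mid in the frame of well1 between 0.01 and 0.025 m) or (horizontal distance between cellA_mid and well2 below 0.007 m and z of cellA_mid in the frame of well2 between 0.01 and 0.025 m) or (horizontal distance between cellA_mid and well3 below 0.007 m and z of cellA_mid in the frame of well3 between 0.01 and 0.025 m)) and angle between the x axis of each of cellA_mid, cellB_mid, cellC_mid and the x axis of meter, either way round below 0.14 rad and angle between each of cellA_mid, cellB_mid, cellC_mid's own z axis and vertical below 0.08 rad and ((horizontal distance between cellB_mid and well1 below 0.007 m and z of cellB_mid in the frame of well1 between 0.01 and 0.025 m) or (horizontal distance between cellB_mid and well2 below 0.007 m and z of cellB_mid in the frame of well2 between 0.01 and 0.025 m) or (horizontal distance between cellB_mid and well3 below 0.007 m and z of cellB_mid in the frame of well3 between 0.01 and 0.025 m)) and ((horizontal distance between cellC_mid and well1 below 0.007 m and z of cellC_mid in the frame of well1 between 0.01 and 0.025 m) or (horizontal distance between cellC_mid and well2 below 0.007 m and z of cellC_mid in the frame of well2 between 0.01 and 0.025 m) or (horizontal distance between cellC_mid and well3 below 0.007 m and z of cellC_mid in the frame of well3 between 0.01 and 0.025 m)) and value of joint lamp_lever above 0.85 rad and linear speed of each of cellA, cellB, cellC below 0.02 m/s and linear speed of each of scrap1, scrap2, scrap3, scrap4, scrap5 below 0.03 m/s); the robot touches nothing.
It fails at once if a bystander was moved more than 40 mm (distance of any of cleaner, screwjar, blank, case from where it was at the start of the episode above 0.04 m).
Of scrap1, scrap2, scrap3, scrap4, scrap5 only 3 to 5 are there at a start; the rules pass over those that are not, and their reading is None.
Of cellA, cellB, cellC only 2 to 3 are there at a start; the rules pass over those that are not, and their reading is None.
At some moment in a run one of scrap1, scrap2, scrap3 may be knocked a few centimetres aside while the robot is not near it.
Once in a run the grip may slacken for a moment while it holds something.
It also fails if it takes over 210 s, if anything falls off the work surface, if the arm or the gripper's body presses on something with over 40 N, if the wrist force passes 120 N, or if a joint passes its speed limit or range.

## Working session

There is one attempt and no reset: what is moved stays moved. The work goes in short steps, each a Python script; the robot and the scene stay as the last script left them, time stands still between calls to the robot, and variables do not carry over. Pictures are saved under pics/ and viewed, at most 14 in all, crops included, and the job is handed in when it is done.

```bash
ls; mkdir -p pics; python3 - <<'E'
from station import robot, fingers, vision, workorder, recognise
import cv2,numpy as np
for c in ("scene","top"):
    im=vision.grab_frame(c); cv2.imwrite(f"pics/{c}0.png",cv2.resize(im[:,:,::-1],(800,600),interpolation=cv2.INTER_CUBIC))
    np.save(f"pics/{c}0.npy",im)
    k=vision.calibration(c); print(c,{a:np.round(np.array(b),4).tolist() for a,b in k.items()})
    for l in "meter bin lamp_lever cellA_mid scrap1_mid scrap2_mid scrap3_mid scrap4_mid scrap5_mid cleaner screwjar blank case".split():
        print(l,[(np.round(d["rect"]).astype(int).tolist(),round(d["p"],2)) for d in recognise(l,c)])
print(vision.calibration("wrist"),robot.current_time_s())
E
```

```text
pics
scene {'mtx': [[475.3988, 0.0, 255.6287], [0.0, 475.3988, 193.2087], [0.0, 0.0, 1.0]], 'extrinsics': [[-0.2632, 0.9647, -0.0038, 0.1362], [-0.6529, -0.1753, 0.7369, 0.2597], [0.7103, 0.1964, 0.676, -1.6359], [0.0, 0.0, 0.0, 1.0]]}
meter [([246, 253, 165, 107], 0.61)]
bin [([399, 208, 80, 84], 0.71)]
lamp_lever [([193, 214, 9, 32], 0.6)]
cellA_mid [([108, 193, 30, 36], 0.57)]
scrap1_mid [([249, 252, 164, 110], 0.71), ([292, 253, 16, 23], 0.34)]
scrap2_mid [([210, 192, 20, 20], 0.77)]
scrap3_mid [([246, 253, 165, 106], 0.72), ([258, 189, 23, 37], 0.46)]
scrap4_mid [([237, 244, 6, 25], 0.7)]
scrap5_mid [([295, 252, 16, 19], 0.76), ([149, 256, 25, 35], 0.43), ([400, 206, 82, 80], 0.41)]
cleaner [([97, 230, 33, 56], 0.61)]
screwjar [([149, 257, 28, 35], 0.92)]
blank [([187, 166, 19, 14], 0.74), ([149, 255, 25, 36], 0.17)]
case [([382, 296, 66, 54], 0.92)]
top {'mtx': [[375.4109, 0.0, 254.4047], [0.0, 375.4109, 188.0082], [0.0, 0.0, 1.0]], 'extrinsics': [[-0.021, -0.9997, 0.009, 0.0116], [0.9987, -0.0206, 0.0456, -0.5238], [-0.0454, 0.0099, 0.9989, -1.1219], [0.0, 0.0, 0.0, 1.0]]}
met
[... 370 characters left out ...]
302, 153, 11, 8], 0.67), ([248, 145, 130, 74], 0.61), ([325, 124, 23, 21], 0.6)]
blank [([341, 246, 23, 26], 0.59), ([142, 135, 52, 43], 0.33)]
case [([143, 135, 49, 47], 0.77)]
{'mtx': array([[338.0138749 ,   0.        , 260.70092009],
       [  0.        , 338.0138749 , 185.37852351],
       [  0.        ,   0.        ,   1.        ]]), 'T_tool_cam': array([[ 8.36783078e-04,  9.64893552e-01,  2.62639929e-01,
         6.61449909e-02],
       [ 9.99999535e-01, -9.33053593e-04,  2.41831878e-04,
         4.25675114e-04],
       [ 4.78399149e-04,  2.62639605e-01, -9.64893885e-01,
        -1.25867905e-01],
       [ 0.00000000e+00,  0.00000000e+00,  0.00000000e+00,
         1.00000000e+00]])} 1.4
```

View pics/scene0.png

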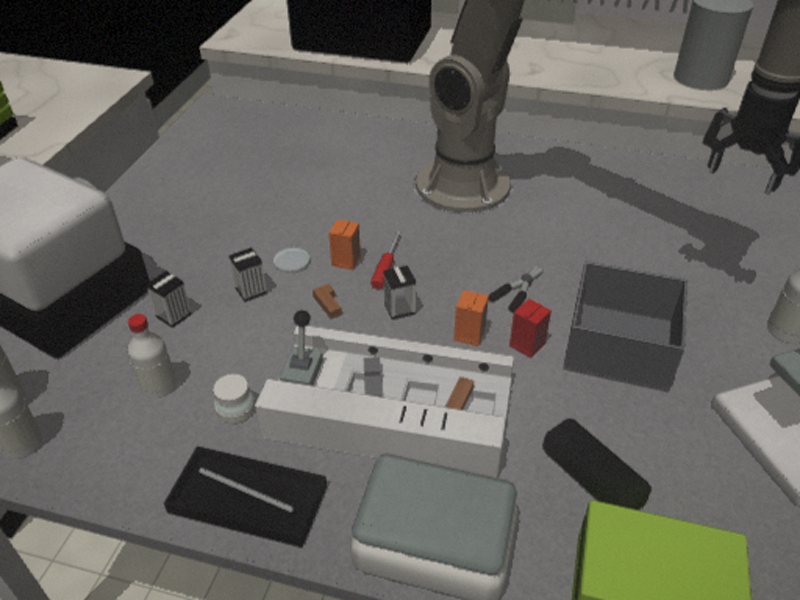

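View pics/top0.png

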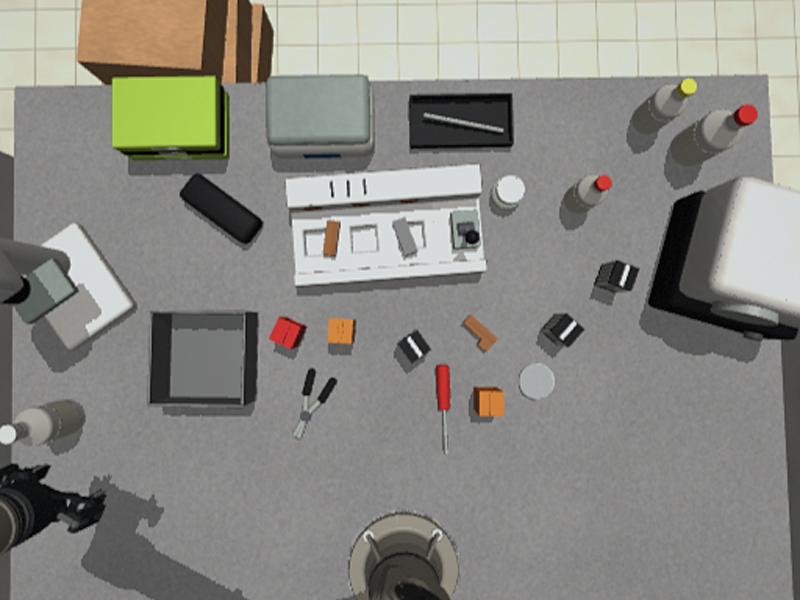

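Top view (800-px picture): cells with a black cap and white bar are at (413,347), (563,330) and (617,276). The look-alikes are orange at (341,331) and (490,402) and red at (287,332), so I leave those. Scraps are the brown L at (480,332), the brown bar on the deck at (331,238) and the grey stepped piece on the deck at (405,238). The bin is at (203,358) and the lever ball at (472,238). Next I take wrist views from above the meter and the cells.

```bash
cat > h.py <<'E'
from station import robot, fingers, vision, workorder, recognise
import cv2,numpy as np
from scipy.spatial.transform import Rotation as R
def ray2z(K,Twc,px,z):
    """pixel (col,row) -> world point on plane z; Twc camera->world"""
    p=np.array(px,float).reshape(-1,2)
    d=np.c_[(p[:,0]-K[0,2])/K[0,0],-(p[:,1]-K[1,2])/K[1,1],-np.ones(len(p))]@Twc[:3,:3].T
    o=Twc[:3,3]; return o+d*((np.broadcast_to(z,len(p))-o[2])/d[:,2])[:,None]
def top2w(px,z):
    c=vision.calibration("top"); return ray2z(c["mtx"],np.linalg.inv(c["extrinsics"]),px,z)
def wristT():
    T=np.eye(4); T[:3,:3]=R.from_euler("xyz",robot.current_eef_rot(),degrees=True).as_matrix(); T[:3,3]=robot.current_tool_pos()
    return T@vision.calibration("wrist")["T_tool_cam"]
def shot(name):
    T=wristT(); im=vision.grab_frame("wrist"); np.savez(f"pics/{name}.npz",T=T,im=im)
    cv2.imwrite(f"pics/{name}.png",cv2.resize(im[:,:,::-1],(800,600),interpolation=cv2.INTER_CUBIC)); return im,T
def w2px(K,T,P):
    p=np.c_[np.atleast_2d(P),np.ones(len(np.atleast_2d(P)))]@np.linalg.inv(T).T
    return np.c_[K[0,0]*p[:,0]/-p[:,2]+K[0,2],-K[1,1]*p[:,1]/-p[:,2]+K[1,2]]
def wr2w(name,px,z):
    """px in 800x600 picture"""
    f=np.load(f"pics/{name}.npz"); return ray2z(vision.calibration("wrist")["mtx"],f["T"],np.array(px,float)*.64,z)
def ori(yaw): return [180,0,yaw]
E
python3 - <<'E'
from h import *
print("rot",robot.current_eef_rot(),"gap",robot.current_finger_gap())
L=[("cell1",413,347,.08),("cell2",563,330,.08),("cell3",617,276,.08),("L",480,332,.018),("bar5",331,238,.048),("s4",405,238,.045),("ball",472,238,.12),
("bin",203,358,.1),("bin c1",151,312,.1),("bin c2",256,312,.1),("bin c3",256,403,.1),("bin c4",152,404,.1),
("rail NL",297,284,.058),("rail NR",486,270,.058),("lampL",287,180,.08),("lampR",481,166,.08),("w2",364,238,.03),("w1",317,242,.03),("w3",412,236,.03),("org2",490,402,.08),("org1",341,331,.08),("jar",509,192,.05),("bottle",598,185,.13),("red",287,332,.08),("blank",537,381,.01),("pl",320,400,.01)]
for n,c,r,z in L: print(n,np.round(top2w([[c*.64,r*.64]],z)[0],3))
E
```

```text
rot [1.79999080e+02 1.27976144e-03 1.54462112e+02] gap 0.999227015543284
cell1 [ 0.424 -0.025  0.08 ]
cell2 [ 0.449 -0.298  0.08 ]
cell3 [ 0.545 -0.4    0.08 ]
L [ 0.447 -0.156  0.018]
bar5 [0.63  0.124 0.048]
s4 [ 0.627 -0.015  0.045]
ball [ 0.614 -0.131  0.12 ]
bin [0.413 0.348 0.1  ]
bin c1 [0.497 0.439 0.1  ]
bin c2 [0.493 0.254 0.1  ]
bin c3 [0.332 0.255 0.1  ]
bin c4 [0.335 0.438 0.1  ]
rail NL [0.544 0.187 0.058]
rail NR [ 0.563 -0.164  0.058]
lampL [0.733 0.199 0.08 ]
lampR [ 0.753 -0.157  0.08 ]
w2 [0.631 0.063 0.03 ]
w1 [0.625 0.152 0.03 ]
w3 [ 0.633 -0.029  0.03 ]
org2 [ 0.322 -0.161  0.08 ]
org1 [0.455 0.105 0.08 ]
jar [ 0.71  -0.213  0.05 ]
bottle [ 0.702 -0.353  0.13 ]
red [0.456 0.203 0.08 ]
blank [ 0.35  -0.265  0.01 ]
pl [0.323 0.154 0.01 ]
```

```bash
python3 - <<'E'
from h import *
for n,p in [("m1",(.62,.04,.27)),("c1",(.50,-.09,.24)),("c2",(.52,-.34,.24))]:
    robot.move_to(p,ori(0)); shot(n); print(n,robot.current_joint_positions().round(0) if hasattr(robot.current_joint_positions(),'round') else robot.current_joint_positions(),robot.current_time_s())
    for l in "cellA_mid scrap1_mid scrap2_mid scrap3_mid scrap4_mid scrap5_mid".split():
        print(l,[((np.array(d["rect"])/.64).astype(int).tolist(),round(d["p"],2)) for d in recognise(l,"wrist")])
E
```

```text
m1 [-30.  29.  40.  73. -19.  84. -81.] 3.5833
cellA_mid []
scrap1_mid [([442, 185, 646, 346], 0.54)]
scrap2_mid []
scrap3_mid [([494, 231, 65, 116], 0.33)]
scrap4_mid [([496, 229, 70, 116], 0.72)]
scrap5_mid [([287, 235, 50, 106], 0.74)]
c1 [-28.  16.  45.  95. -12.  74. -70.] 4.6833
cellA_mid [([282, 51, 81, 103], 0.67)]
scrap1_mid [([284, 50, 82, 100], 0.39)]
scrap2_mid [([501, 327, 99, 92], 0.71)]
scrap3_mid []
scrap4_mid [([286, 51, 74, 102], 0.95)]
scrap5_mid [([507, 35, 63, 65], 0.54)]
c2 [  2.  32.  48.  77. -24.  82. -40.] 6.0167
cellA_mid [([536, 221, 131, 113], 0.82)]
scrap1_mid [([21, 372, 38, 69], 0.58)]
scrap2_mid []
scrap3_mid []
scrap4_mid [([538, 221, 123, 114], 0.23)]
scrap5_mid []
```

View pics/m1.png

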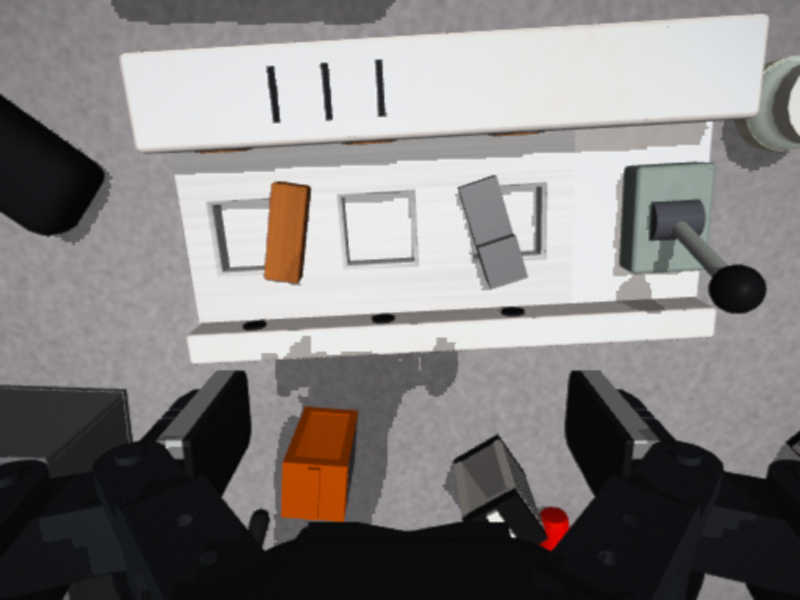

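View pics/c1.png

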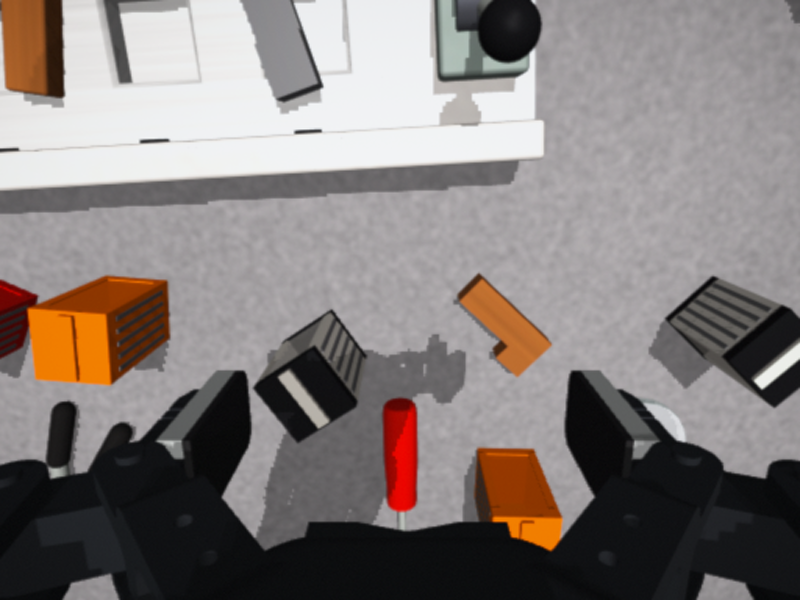

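View pics/c2.png

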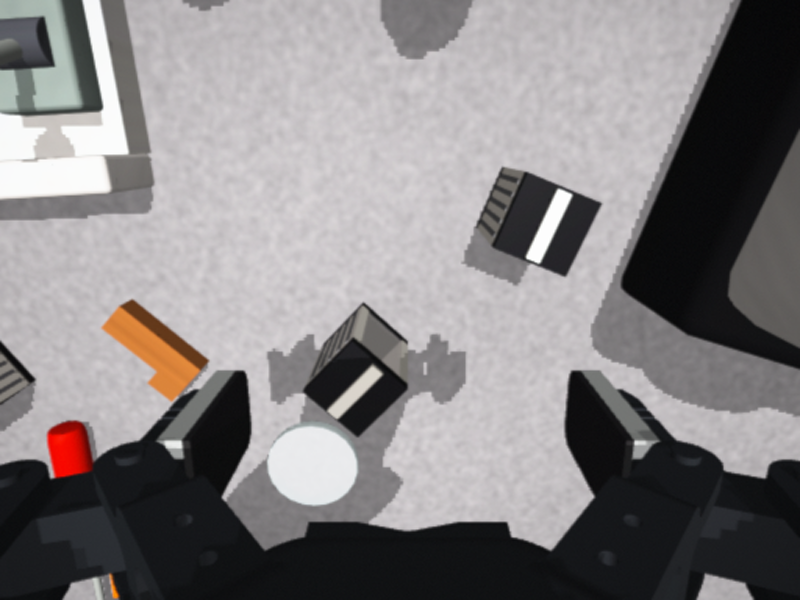

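Wrist views: well 2 is at (378,228), with scrap5 at (288,232) and scrap4 at (492,232), its thick half at the near end. The L is at (505,325) in c1, and its stub is at its lower right. Cell caps are at (307,393) in c1 and at (356,387) and (547,224) in c2, each black with a white bar and ribbed sides. No scrap1 or scrap3 is visible. Next I compute the positions.

```bash
python3 - <<'E'
from h import *
def rep(n,s,px,z):
    w=wr2w(s,px,z)[:,:2]; c=w.mean(0); ed=np.diff(np.r_[w,w[:1]],axis=0)
    print(n,"c",c.round(4),"edges",[(round(float(np.hypot(*e))*1000),round(float(np.degrees(np.arctan2(e[1],e[0]))),1)) for e in ed]); return w
rep("w2","m1",[(338,194),(413,190),(416,263),(344,266)],.03)
rep("w1w3 ",'m1',[(208,204),(545,183),(546,257),(219,272)],.03)
rep("rail near top edge","m1",[(190,337),(714,309)],.058)
rep("lamp near edge","m1",[(137,151),(757,113)],.08)
rep("s5","m1",[(272,182),(311,186),(299,283),(264,279)],.048)
rep("s4","m1",[(459,187),(495,176),(527,278),(487,289)],.045)
rep("ball","m1",[(738,289)],.12)
print(rep("L","c1",[(480,274),(551,342),(517,375),(495,353),(505,345),(460,301)],.018).round(4).tolist())
print(rep("L2","c2",[(132,299),(208,358),(175,400),(150,382),(160,371),(103,325)],.018).round(4).tolist())
rep("cell1","c1",[(256,385),(312,345),(357,403),(299,440)],.08)
rep("bar1","c1",[(284,372),(325,419)],.083)
rep("cell2","c2",[(350,338),(408,385),(357,436),(305,392)],.08)
rep("bar2","c2",[(331,414),(381,369)],.083)
rep("cell3","c2",[(525,173),(601,204),(567,276),(492,245)],.08)
rep("bar3","c2",[(533,263),(567,191)],.083)
E
```

```text
w2 c [0.6306 0.0629] edges [(51, -86.8), (51, -177.2), (51, 92.7), (50, 3.1)]
w1w3  c [0.63   0.0622] edges [(231, -86.3), (51, -175.1), (232, 92.9), (48, 3.8)]
rail near top edge c [0.5712 0.0133] edges [(353, -86.5), (353, 93.5)]
lamp near edge c [0.6941 0.0215] edges [(355, -86.4), (355, 93.6)]
s5 c [0.6299 0.1225] edges [(25, -95.6), (66, 170.3), (24, 83.4), (65, -8.4)]
s4 c [ 0.6299 -0.0146] edges [(24, -72.9), (73, -159.8), (28, 106.3), (72, 17.2)]
ball c [ 0.6126 -0.1366] edges [(0, 0.0)]
L c [ 0.4427 -0.1545] edges [(71, -133.4), (34, 138.3), (24, 44.5), (9, -48.2), (46, 45.3), (23, -34.3)]
[[0.4845, -0.1377], [0.4355, -0.1895], [0.4103, -0.167], [0.4271, -0.1505], [0.4332, -0.1573], [0.4654, -0.1247]]
L2 c [ 0.4436 -0.1591] edges [(65, -132.0), (43, 140.5), (22, 49.2), (12, -43.7), (50, 45.9), (30, -50.2)]
[[0.4859, -0.1485], [0.4425, -0.1965], [0.4097, -0.1695], [0.4239, -0.1531], [0.4324, -0.1613], [0.4669, -0.1258]]
cell1 c [ 0.4259 -0.0285] edges [(43, -53.5), (45, -145.6), (44, 124.7), (43, 32.9)]
bar1 c [ 0.4262 -0.0283] edges [(38, -143.2), (38, 36.8)]
cell2 c [ 0.4495 -0.3068] edges [(45, -131.2), (46, 137.7), (42, 46.0), (44, -38.9)]
bar2 c [ 0.4488 -0.3075] edges [(42, -45.9), (42, 134.1)]
cell3 c [ 0.5466 -0.4127] edges [(45, -111.1), (43, 159.4), (46, 67.8), (42, -22.1)]
bar3 c [ 0.5458 -0.4139] edges [(42, -21.6), (42, 158.4)]
```

```bash
cat >> h.py <<'E'
M=np.array([.6305,.063]); MY=3.3
BIN=np.array([.414,.347])
def well(i):
    a=np.radians(MY); return M+(2-i)*.09*np.array([-np.sin(a),np.cos(a)])
def yawn(y,ref=None):
    """half-turn equivalent reachable yaw nearest to 0"""
    return (y+90)%180-90
def pick(xy,yaw,z,op=1.0,force=60,up=.24):
    o=ori(yawn(yaw)); fingers.gripper_to(op)
    robot.move_to([*xy,max(z+.08,.13)],o)
    hit=robot.line_to([*xy,z],velocity=.12,f_stop=15)
    fingers.gripper_to(0,force=force); g=robot.current_finger_gap()
    robot.line_to([*xy,up],velocity=.25)
    print("pick hit",hit,"gap",round(g,3),"after lift",round(robot.current_finger_gap(),3),"F",robot.current_gripper_force(),"t",robot.current_time_s())
def todrop(xy,yaw):
    o=ori(yawn(yaw)); robot.move_to([*xy,.24],o); print("gap at bin",round(robot.current_finger_gap(),3))
    robot.line_to([*xy,.115],velocity=.2); fingers.gripper_to(.5); robot.pause(.2); robot.line_to([*xy,.22],velocity=.25)
E
python3 - <<'E'
from h import *
pick((.4575,-.1525),46.5,.021)
shot("p1")
todrop(BIN+[-.0,.03],0)
shot("p2"); print(robot.current_time_s())
E
```

```text
pick hit False gap 0.241 after lift 0.236 F 59.64628458023071 t 10.125
gap at bin 0.243
14.0333
```

```bash
python3 - <<'E'
from h import *
pick((.630,.1225),-9,.051)
todrop(BIN+[0,-.03],0)
pick((.630,-.0145),18,.051)
todrop(BIN,0)
robot.move_to([.39,.347,.30],ori(0)); shot("p3"); print(robot.current_time_s())
E
```

```text
pick hit False gap 0.264 after lift 0.262 F 64.60919380187988 t 18.15
gap at bin 0.263
pick hit False gap 0.285 after lift 0.287 F 59.90308374166489 t 25.45
gap at bin 0.287
29.3333
```

View pics/p3.png

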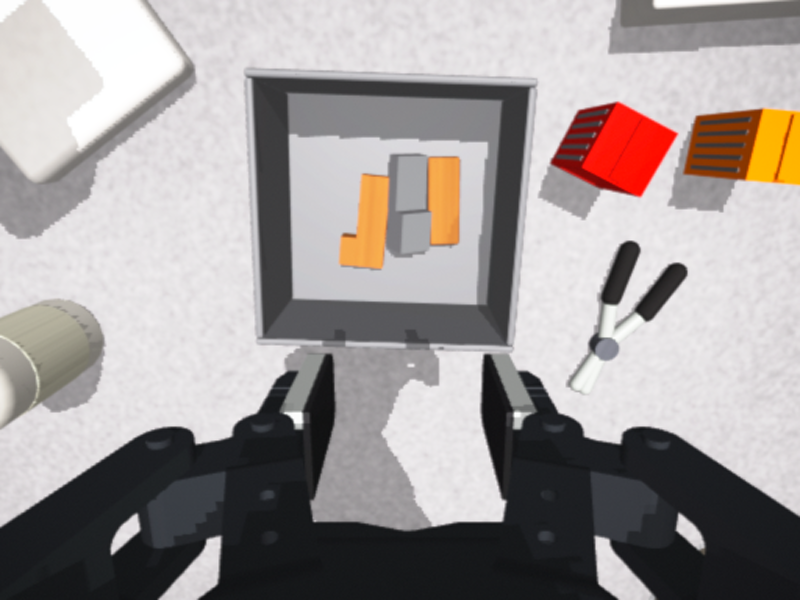

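The bin holds all three scraps: the L at (363,220), the grey one at (408,205) and the bar at (444,200). Next is the first cell, plus an unobstructed top view to check for hidden scraps.

```bash
cat >> h.py <<'E'
def place(w,yaw=MY):
    xy=well(w); o=ori(yawn(yaw)); robot.move_to([*xy,.20],o); print("gap over well",round(robot.current_finger_gap(),3))
    robot.line_to([*xy,.105],velocity=.2)
    hit=robot.line_to([*xy,.0645],velocity=.05,f_stop=20); print("hit",hit,"z",np.round(robot.current_tool_pos(),4),robot.current_contact_force())
    return hit
E
python3 - <<'E'
from h import *
im=vision.grab_frame("top"); cv2.imwrite("pics/top1.png",cv2.resize(im[:,:,::-1],(800,600),interpolation=cv2.INTER_CUBIC))
pick((.4261,-.0284),35,.055,op=.8,force=50,up=.2)
place(1)
E
```

```text
pick hit False gap 0.51 after lift 0.51 F 50.777549743652344 t 33.1583
gap over well 0.508
hit False z [0.6249 0.1529 0.0659] [-3.20450493  0.94752125  7.75655454]
```

View pics/top1.png

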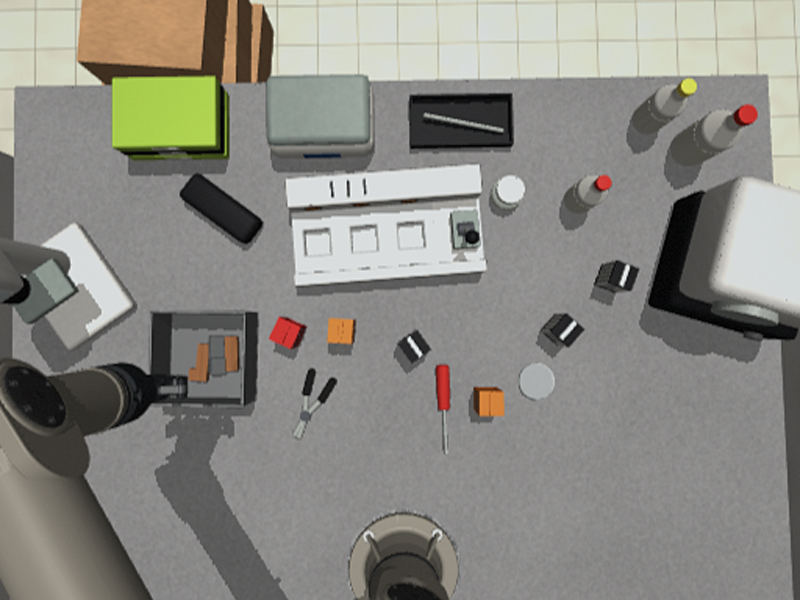

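The top view shows no further scraps, and three scraps are in the bin at (215,357). The first cell has reached the floor of well 1, so I release it and carry on.

```bash
cat >> h.py <<'E'
def release():
    fingers.gripper_to(.72); p=robot.current_tool_pos(); robot.line_to([p[0],p[1],.2],velocity=.2)
E
python3 - <<'E'
from h import *
release()
pick((.4491,-.3072),-43.5,.055,op=.8,force=50,up=.2)
if not place(3): release()
robot.move_to([.62,.04,.27],ori(0)); shot("q1"); print(robot.current_time_s())
E
```

```text
pick hit False gap 0.51 after lift 0.51 F 50.99315643310547 t 40.8667
gap over well 0.504
hit False z [ 0.635  -0.0266  0.0661] [-3.89075494  0.91469382 10.21968901]
45.3917
```

View pics/q1.png

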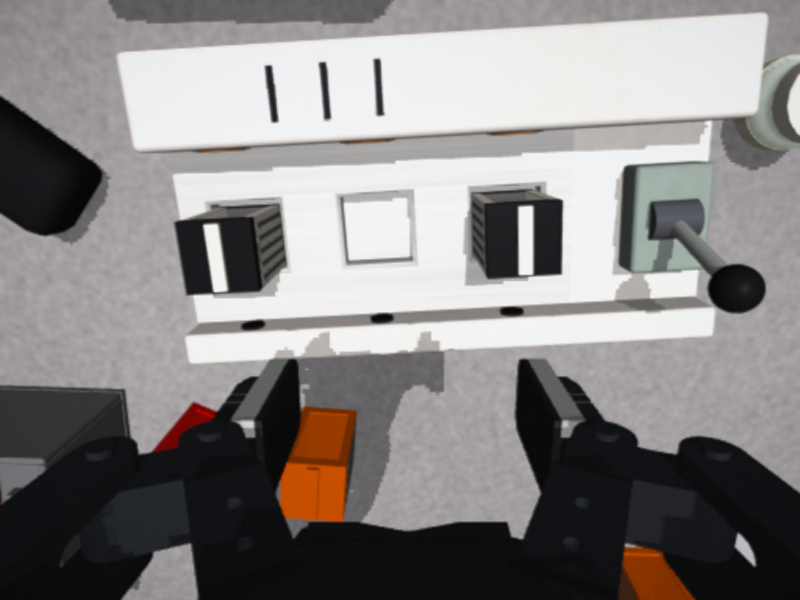

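Both cells stand seated with their bars along the light: caps at (217,256) and (522,234). On to the third.

```bash
python3 - <<'E'
from h import *
for q,w in (([(177,222),(250,217),(257,291),(187,294)],1),([(484,197),(562,195),(562,272),(488,277)],3)):
    a=wr2w("q1",q,.09)[:,:2]; print(a.mean(0)-well(w),np.hypot(*np.diff(a,axis=0).T))
pick((.5462,-.4133),-21.5,.055,op=.8,force=50,up=.2)
if not place(2): release()
robot.move_to([.62,.0,.30],ori(0)); shot("q2"); print(robot.current_time_s())
print([round(float(x),4) for x in wr2w("q2",[[0,0]],.12)[0]])
E
```

```text
[-0.0025478  -0.00035279] [0.04249006 0.04426892 0.04213433]
[-1.99975309e-04  3.80628043e-05] [0.04445002 0.04526027 0.04385956]
pick hit False gap 0.511 after lift 0.511 F 51.03054642677307 t 49.2583
gap over well 0.506
hit False z [0.63   0.0632 0.0664] [-5.39940761  0.08054631 10.43984635]
54.3333
[0.7597, 0.212, 0.12]
```

View pics/q2.png

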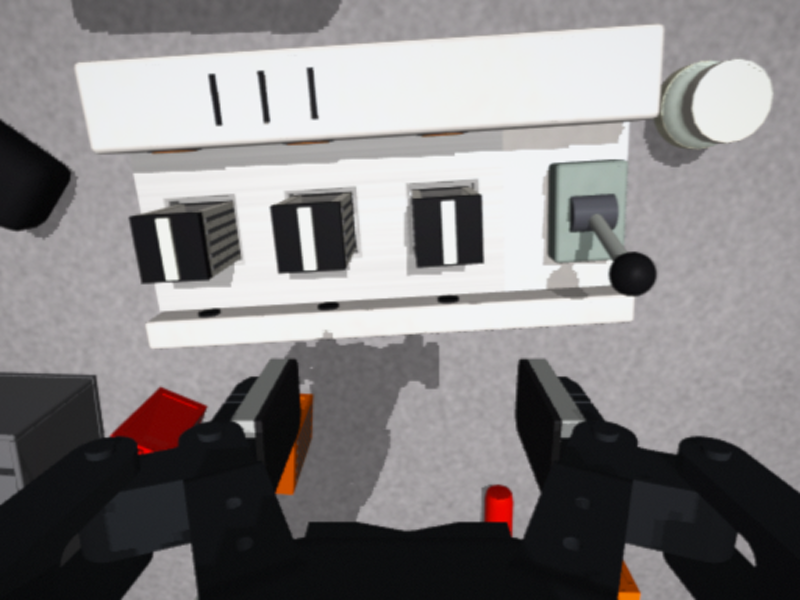

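All three cells are home: caps at (170,248), (312,237) and (449,229), bars along the light. The lever ball is at (633,273). Next I push it over with the fingers shut.

```bash
python3 - <<'E'
from h import *
for q,w in (([(132,216),(201,211),(207,281),(142,284)],1),([(272,207),(341,203),(347,269),(279,272)],2),([(414,197),(481,193),(483,264),(418,267)],3)):
    a=wr2w("q2",q,.09)[:,:2]; print((a.mean(0)-well(w)).round(4),np.hypot(*np.diff(a,axis=0).T).round(4))
print("ball",wr2w("q2",[[633,273]],.122))
a=np.radians(MY); X=np.array([np.cos(a),np.sin(a)]); Y=np.array([-X[1],X[0]])
H=M-.192*Y-.002*Y
fingers.gripper_to(0)
o=ori(MY); P=lambda d,z:[*(H+d*X),z]
robot.move_to(P(-.095,.22),o); robot.line_to(P(-.095,.125),velocity=.2,f_stop=15)
hit=robot.line_to(P(.034,.125),velocity=.08,f_stop=14)
p=robot.current_tool_pos(); print("hit",hit,"d",(np.array(p[:2])-H)@X,robot.current_contact_force())
robot.line_to(P(-.05,.125),velocity=.15); robot.line_to(P(-.05,.25),velocity=.2)
robot.move_to([.58,-.0,.30],ori(0)); shot("q3"); print(robot.current_time_s())
E
```

```text
[-0.003  -0.0003] [0.0442 0.0457 0.0429]
[-0.0015 -0.0006] [0.0437 0.0427 0.0445]
[-0.0019  0.0001] [0.042  0.0456 0.0422]
ball [[ 0.61380477 -0.13326255  0.122     ]]
hit True d 0.013903031034208221 [-1.17860764 -0.18471709  1.37162861]
59.6
```

View pics/q3.png

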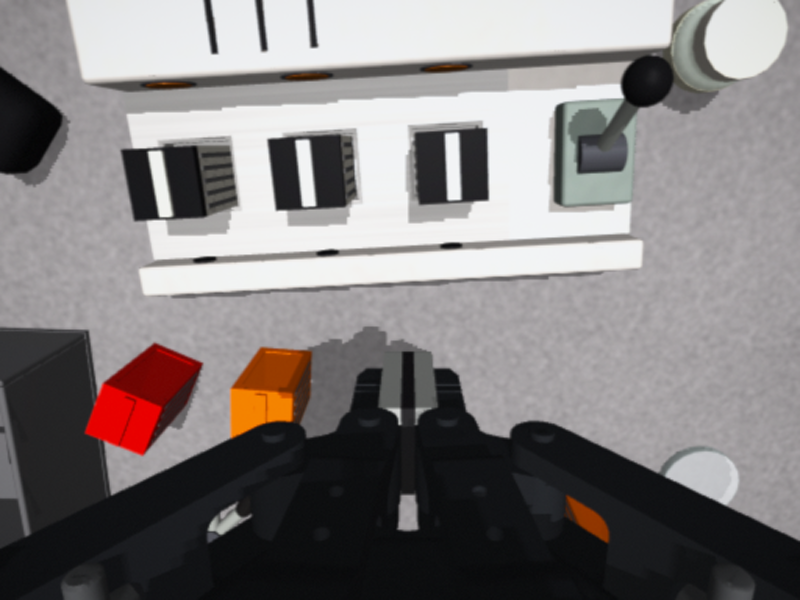

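The lever now leans towards the lamp bank, with its ball at (647,81), and the cells are unmoved. I check the ball's position numerically and hand in if it fits.

```bash
python3 - <<'E'
from h import *
b=wr2w("q3",[[647,81]],.122)[0]; a=np.radians(MY); X=np.array([np.cos(a),np.sin(a)]); H=M+.192*np.array([X[1],-X[0]])
d=(b[:2]-H)@X; print("ball offset",d,"lever",np.arcsin(np.clip(d/.08,-1,1))+.5)
if d>.033: print(workorder.close_job(),robot.current_time_s())
E
```

```text
ball offset 0.037910083370766214 lever 0.993687225890778
the job is handed in; nothing more can be done
the job is handed in; nothing more can be done
```

The job is handed in, with no verdict shown: all three scraps present are in the bin, all three cells stand home in the wells with their clear faces across the light, and the lever is fully over (about 0.99 rad).

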